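# Free a salt-seized keeper knob and take the spent cartridge out of its clips

## Robot

A 6-joint arm with a two-finger parallel gripper is mounted at the origin on the work surface. World frame = base frame: x ahead of the robot, y to its left, z up, the work surface at z = 0. Lengths are in m, angles in rad, forces in N, time in s.
With the tool pointing down it reaches from about 0.35 to 0.975 m from the base axis. Payload 4.9 kg.
Tool frame: the origin (TCP) lies at the very end of the fingers, on their centre line; the grasp point (between the pads) lies 19 mm behind it (pinch_z is the distance from the TCP to the grasp point, in m); z points along the fingers, y is the line along which they close (so a half turn about z gives the same grasp; the last joint's range is limited). The gripper opens to 85 mm and grips with 20 to 120 N. Pads are 22 mm wide; open, the fingers measure 114 mm over their backs; the gripper's body (76 mm by 85 mm) begins 54 mm behind the grasp point. The pads swing forward as they close: fully open they stand 13 mm farther back than shut.
Start: joints at [1.228, 0.053, 1.613, -0, 1.476, -0.119], TCP at [0.139, 0.609, 0.231] pointing down, gripper open.
Joint ranges: [-3.01, 3.01], [-1.01, 2.22], [0.06, 2.58], [-1.02, 4.17], [0.09, 2.62], [-3.14, 3.14]. Speed limits (rad/s): [2.57, 2.57, 3.14, 3.14, 3.14, 3.14].

## Interface

Orientations are given as a unit quaternion [w, x, y, z].
In Python, from plant import * gives the robot as it stands. The module is installed in compiled form; this text tells all that it offers.
- The arm moves only by the tool play_rows, never from a script. Its arguments are lists of equal length, an entry for each row: "linear": the shift along the world's x, y, z in m, a list of three; "turn": the turn about the world's z in degrees. A call has 1 to 8 rows; each row shifts and turns the commanded pose from where the row before left it; what a row does not reach is not made up. A row lasts 1/8 s, in which the tool goes at most 62.5 mm and 10.7 degrees, less where a joint would pass 70% of its speed; a pose out of reach is approached as far as the arm can. A call is refused whole if a number of a shift passes 0.0625 or a number of a turn 10.7, either way. A call with a gripper value outside its range is refused whole. "hand" is the finger opening in m, from 0 to 0.0854, set as the call begins (left out, the last holds). The fingers move at their own pace and stop on an object; the grip force is fixed at half the most. Time passes only in rows, so rows that do not move let the fingers close. It gives the time, the measured TCP pose, the force, the opening and the grip force at its end, in the units of the state.
- state(): the state, without advancing time (a new reading comes with each control period).
- grab_frame(name): name is "side" or "top" or "wrist"; returns the picture (420x560x3 uint8, red, green, blue); there is no depth.
- camera_info(name): a dict with "camera_matrix" (3x3 intrinsics, pixels), "origin" and "attitude" of the camera in the world; the wrist camera has in their place "mount" (4x4, takes a point from camera to tool coordinates, whose origin is the TCP and whose axes are the flange's). Camera axes: x right, y down, z forward; pixel columns grow to the right and rows downward; lengths in m; the calibration is good to about 2 mm. A picture is of the moment at which its call begins: read the wrist's pose just before it. camera_info takes no time and is no camera call.
- job_done(): hands the job in; it is judged then, once.
Trained networks look in the newest picture that a camera, given by its name, has taken for a name from the list of things; names that differ only in an ending like _2 or _b are one class to them, and where a whole thing is asked for, a point or a joint stands for the part that bears it (a point fixed in the world has none). Each returns a list of dicts, best first, with "p" (0 to 1); they miss things now and then, are a little off and sometimes report something else, mostly with a low value. They report only what shows in the picture. A call takes as long as a camera call. They do not tell look-alikes from the thing itself.
- trace(camera, thing): "region" (420x560 bool, what is visible of it) and "location" ([column, row] in pixels, amid what is visible of it).
The state is a dict: "time": time; "joint_pos": joint angles; "joint_vel": joint speeds; "joint_efforts": joint torques, N m; "tool_pos": TCP position; "tool_rot": TCP orientation; "contact_force": force on the tool from outside, world axes, zero at the start; "ft_torque": the same for the moment, N m; "gripper_width": opening from 0.0 (shut) to 1.0 (fully open); "grasp_force": force on a finger pad.
Only numpy, scipy, OpenCV 4.12 (cv2) and the standard library are available. Lean on these libraries where they do the work, as an engineer would, in place of code of your own. Each camera call takes 0.05 s, during which the arm holds its last target. There are 200 camera calls.

## Task

The keeper arm over the white filter cartridge is seized with dried salt: grip its black bar knob and rock it back and forth in small, growing arcs until it breaks free, never wrenching it against the crust (the knob cracks), then turn it anticlockwise until the arm has swung well clear, sixty degrees or more. Then roll the cartridge sideways, down the slope, out of its spring clips, lay it in the steel tray without dropping it in, and leave the other things on the bench where they stand.

Things in the scene. Friction and masses are not known exactly. Their poses are not given: they have to be found in the camera images.
- console: beige bench instrument, fixed, 320 mm wide (y), x -90 to +165 mm. Origin on the bench; x to its back, z up. Its deck slopes 28 degrees, low at the front (-x), and passes 85 mm above the origin. 'Uphill' = (cos28, 0, sin28), the deck's normal = (-sin28, 0, cos28) in this frame. At mid slope stand the knob (y = -70 mm) and the cartridge (y = +65 mm). Behind x = +115 mm it is 160 mm high.
- keeper (a joint): turn of stem and keeper arm about the deck's normal, rad, + anticlockwise seen from above; about 0 at the start, arm along the console's +y over the cartridge; 1.4 is fully open. 0.12 N m of friction; stays where left. Salt first stops it within 0.06 to 0.19 rad either way. Each swing right up to the felt stop crumbles salt and lets the next swing, the other way, go further.
- grip (a joint): twist of the black knob on its stem, rad, + as keeper: 0 unloaded, 4 N m per rad, so it shows the turning torque: 0.03 while turning against friction alone, more when the salt stops the stem. The knob cracks beyond 0.13 rad, about 0.5 N m; a torque of 0.25 to 0.35 N m means that the stop is reached: reverse.
- grip_mid (a point): point on the knob's axis to grip at, 94 mm above the deck. The knob is a black bar 75 mm long, 14 mm thick, its faces 70 to 112 mm above the deck; the aluminium keeper arm (18 mm wide) lies under it, top 64 mm above the deck (cap 70 mm by the stem). Site z: the deck's normal; y: along bar and arm, towards the arm's tip; x: across the bar.
- keeper_tip (a point): underside of the rubber foot at the end of the keeper arm, 135 mm from the stem's axis, 52 mm above the deck. The swings grow to about 0.28 rad; after two to three each way, alternating, the arm is free to turn anticlockwise all the way. Pushing the same way again, or harder, does nothing. Where the stops lie differs from run to run.
- cartridge: white plastic cylinder with grey ends, 130 mm long, 32 mm diameter, 84 to 156 g, loose. Origin at its centre, y along its axis. At the start it lies level across the slope in two steel clips, axis 34 mm above the deck, between end stops 40 mm high. The clips hold it 38 to 52 mm either side of its middle; the middle 76 mm is free on both sides.
- clip (a point): fixed point: the cartridge's centre when home; axes as the console. A rigid hook of each clip reaches over the cartridge from uphill to its middle line: it cannot be pulled straight out. Downhill are springy leaves, hinged 10 mm above the deck, 26 mm tall. Moved 22 mm or more downhill, parallel to the deck, it pushes them over (about 10 N) and then lifts away.
- tray: open steel waste tray, fixed, outside 170 mm (x) by 210 mm (y), 35 mm high, walls and floor 5 mm. Origin: centre of its underside; the cartridge goes in with its axis along the tray's y.
- bottle_a: reagent bottle with blue cap, 68 mm diameter, 160 mm tall, bystander left of the console. Origin: centre of its underside.
- bottle_b: reagent bottle with blue cap, 68 mm diameter, 160 mm tall, bystander beyond the tray. Origin: centre of its underside.
- paper_roll: roll of printer paper standing on end, 56 mm diameter, 57 mm tall, bystander. Origin: centre of its underside.
- rack: red test-tube rack, 200 by 60 mm, 94 mm tall with its tubes, bystander. Origin: centre of its underside.
Not all that is in view belongs to the job. What is meant by the cartridge is not red, and is the smaller of those in its own colour.

How it is judged:
By the outcome, as a careful person would: the job done as asked, in the order asked, and still so for the second after the job is handed in, with the robot touching nothing.
It also fails if it takes over 70 s, if anything falls off the work surface, if the arm or the gripper's body presses on something with over 40 N, if the wrist force passes 120 N, or if a joint passes its speed limit or range.

## Working session

There is one attempt and no reset: what is moved stays moved. The work goes in short steps, Python scripts to look and compute and a tool call to move; the robot and the scene stay as the last step left them, time stands still between calls to the robot, and variables do not carry over. Pictures are saved under pics/ and viewed, at most 10 in all, crops included, and the job is handed in when it is done.

Besides the shell and the picture viewer there is one more tool, called after "Request:" in YAML: its name, and indented under it one key for each argument. play_rows: Moves the arm, as the interface text tells. Its arguments: {"type":"object","properties":{"linear":{"type":"array","items":{"type":"array","items":{"type":"number"}}},"turn":{"type":"array","items":{"type":"number"}},"hand":{"type":"number"}},"required":["linear","turn"]}

```bash
mkdir -p pics; python3 - <<'E'
from plant import *
import cv2,numpy as np
s=state();print(s)
fs=[]
for n in("top","side"):
    im=grab_frame(n);cv2.imwrite(f"pics/{n}0.png",im[:,:,::-1])
    c=camera_info(n);print(n,{k:np.round(v,4).tolist() for k,v in c.items() if not isinstance(v,str)})
    for t in("cartridge","keeper","grip","tray","console","bottle_a","rack","paper_roll"):
        for d in trace(n,t)[:4]:
            r=d["region"];ys,xs=np.nonzero(r)
            print(n,t,round(d["p"],2),np.round(d["location"]),len(xs),(xs.min(),xs.max(),ys.min(),ys.max()) if len(xs) else 0)
print({k:np.round(v,4).tolist() for k,v in camera_info("wrist").items()})
E
```

```text
{'time': 0.0, 'joint_pos': array([ 1.22799075e+00,  5.33398514e-02,  1.61425432e+00, -2.92660002e-05,
        1.47600196e+00, -1.19004317e-01]), 'joint_vel': array([-0.00019844,  0.0012165 ,  0.00049374, -0.0004821 , -0.00220795,
       -0.00063669]), 'joint_efforts': array([-3.46499975e-03, -3.93684018e+01, -3.70174885e+01, -2.84876332e-04,
        7.03864556e-03,  6.61520076e-06]), 'tool_pos': array([0.13851567, 0.60883463, 0.23009726]), 'tool_rot': array([-2.15077966e-04,  1.11665796e-01,  9.93745313e-01, -9.78489305e-04]), 'contact_force': array([-0.40148296,  0.07239563, -0.91051439]), 'ft_torque': array([ 0.05092114, -0.0530314 ,  0.0083805 ]), 'grasp_force': 0.0, 'gripper_width': 1.0027681702581277}
top {'camera_matrix': [[466.6439, 0.0, 265.645], [0.0, 466.6439, 218.4194], [0.0, 0.0, 1.0]], 'origin': [0.4927, -0.0614, 1.3959], 'attitude': [-0.0127, 0.7119, -0.7017, 0.0232]}
top cartridge 0.84 [272. 294.] 849 (np.int64(244), np.int64(303), np.int64(280), np.int64(305))
top cartridge 0.82 [362. 270.] 476 (np.int64(353), np.int64(371), np.int64(249), np.int64(293))
top cartridge
[... 1861 characters left out ...]
tray 0.63 [286. 374.] 6886 (np.int64(246), np.int64(324), np.int64(325), np.int64(419))
side console 0.75 [251. 220.] 10842 (np.int64(203), np.int64(305), np.int64(153), np.int64(278))
side bottle_a 0.88 [199. 360.] 1145 (np.int64(183), np.int64(215), np.int64(333), np.int64(380))
side bottle_a 0.66 [218. 315.] 1182 (np.int64(205), np.int64(236), np.int64(289), np.int64(338))
side rack 0.9 [307. 125.] 1534 (np.int64(279), np.int64(340), np.int64(106), np.int64(139))
{'camera_matrix': [[359.5097, 0.0, 273.6216], [0.0, 359.5097, 210.1979], [0.0, 0.0, 1.0]], 'mount': [[-0.0009, -0.9625, -0.2714, 0.0703], [1.0, -0.0008, -0.0003, 0.0009], [0.0001, -0.2714, 0.9625, -0.1427], [0.0, 0.0, 0.0, 1.0]]}
```

```bash
python3 - <<'E'
import cv2
a=cv2.imread("pics/top0.png");cv2.imwrite("pics/v1.png",cv2.resize(a[110:330,60:460],(800,440),interpolation=cv2.INTER_CUBIC))
a=cv2.imread("pics/side0.png");cv2.imwrite("pics/v2.png",a)
E
```

```text
(no output)
```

View pics/v1.png

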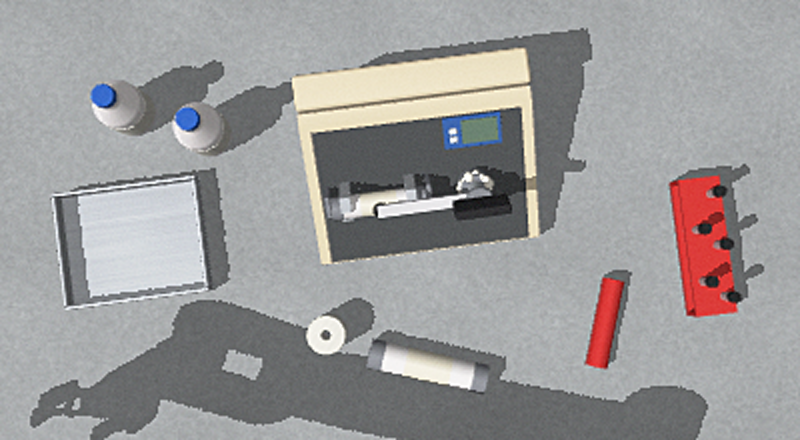

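View pics/v2.png

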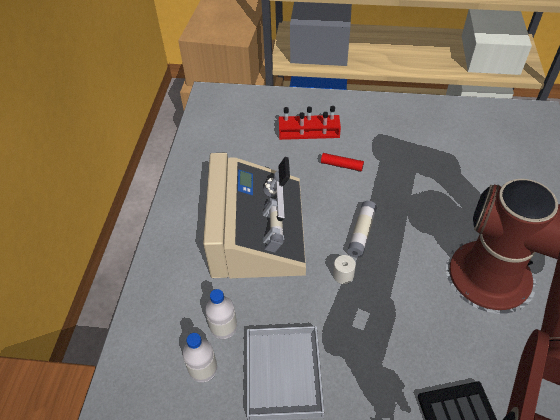

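The side view shows the console deck with the keeper knob at (284,173) and the clipped cartridge at (275,225). The empty tray is at (286,374).

Candidates in the top image:
- White cylinder in the clips at (241,212).
- Larger white cylinder on the bench at (272,294).
- Red cylinder on the bench at (362,270).
- Paper roll at (224,273).

I choose the clipped cartridge at (241,212), because it is white and the smaller of the two white ones. Next I fit the poses.

```bash
cat > h.py <<'E'
from plant import *
import numpy as np,cv2
from scipy.spatial.transform import Rotation as R
from scipy.optimize import minimize
def rot(q): return R.from_quat([q[1],q[2],q[3],q[0]]).as_matrix()
def cam(n,s=None):
    c=camera_info(n);K=np.array(c["camera_matrix"])
    if n=="wrist":
        M=np.array(c["mount"]);Rt=rot(s["tool_rot"])
        return K,Rt@M[:3,:3],Rt@M[:3,3]+s["tool_pos"]
    return K,rot(c["attitude"]),np.array(c["origin"])
def proj(P,C):
    K,Rc,o=C;q=(np.atleast_2d(P)-o)@Rc@K.T;return q[:,:2]/q[:,2:]
def place(P,p):
    c,s=np.cos(p[2]),np.sin(p[2]);P=np.asarray(P,float)
    return np.c_[P[:,0]*c-P[:,1]*s+p[0],P[:,0]*s+P[:,1]*c+p[1],P[:,2]]
t28=np.tan(np.radians(28));S,Cc=np.sin(np.radians(28)),np.cos(np.radians(28))
def dk(u,y,n): return [u*Cc-n*S,y,85+u*S+n*Cc]
CON=np.array([[x,y,z] for y in(-160,160) for x,z in((-90,0),(-90,85-90*t28),(115,160),(165,160),(165,0))])/1e3
TRAY=np.array([[x,y,z] for x in(-85,85) for y in(-105,105) for z in(0,35)])/1e3
BAR=np.array([dk(u,-70+y,n) for u in(-7,7) for y in(-37.5,37.5) for n in(70,112)])/1e3
def hullmask(P,C):
    m=np.zeros((420*4,560*4),np.uint8);h=cv2.convexHull(np.round(proj(P,C)*4+1.5).astype(np.int32));cv2.fillConvexPoly(m,h,1)
    return cv2.resize(m.astype(np.float32),(560,420),interpolation=cv2.INTER_AREA)
def fit(P,obs,p0):
    def f(p):
        e=0
        for m,C in obs:
            h=hullmask(place(P,p),C);e+=np.abs(h-m).sum()/m.sum()
        return e
    best=None
    for dy in(-.1,0,.1):
        r=minimize(f,[p0[0],p0[1],p0[2]+dy],method="Nelder-Mead",options=dict(initial_simplex=np.array([p0[0],p0[1],p0[2]+dy])+np.array([[0,0,0],[.03,0,0],[0,.03,0],[0,0,.1]]),xatol=1e-4,fatol=1e-5))
        if best is None or r.fun<best.fun:best=r
    return best
E
python3 - <<'E'
from h import *
T,Sd=cam("top"),cam("side")
for n in("top","side"):grab_frame(n)
def reg(c,t,near):
    d=min(trace(c,t),key=lambda d:np.hypot(*(np.array(d["location"])-near)));return d["region"].astype(np.float32)
o1=[(reg("top","console",(274,185)),T),(reg("side","console",(251,220)),Sd)]
o2=[(reg("top","tray",(126,230)),T),(reg("side","tray",(286,374)),Sd)]
o3=[(reg("top","grip",(301,210)),T),(reg("side","grip",(284,173)),Sd)]
for nm,P,o,p in(("con",CON,o1,(.55,-.07,.1)),("tray",TRAY,o2,(.45,.33,.1)),("bar",BAR,o3,(.55,-.07,.1))):
    for oo in(o,o[:1],o[1:]):
        r=fit(P,oo,p);print(nm,np.round(r.x,4),np.degrees(r.x[2]).round(1),round(r.fun,3))
E
```

```text
con [ 0.602  -0.096   0.1428] 8.2 0.124
con [ 0.6024 -0.0956  0.1446] 8.3 0.058
con [ 0.6018 -0.0956  0.1463] 8.4 0.063
tray [0.5192 0.329  0.1502] 8.6 0.049
tray [0.5207 0.3286 0.1443] 8.3 0.023
tray [0.5183 0.3303 0.1502] 8.6 0.015
bar [ 0.6074 -0.0979  0.0794] 4.5 0.436
bar [ 0.6032 -0.0959  0.1611] 9.2 0.2
bar [ 0.6062 -0.1007  0.0762] 4.4 0.195
```

Request:
play_rows:
  linear:
    - [0.027,-0.049,0.005]
    - [0.027,-0.049,0.005]
    - [0.027,-0.049,0.005]
    - [0.027,-0.049,0.005]
    - [0.027,-0.049,0.005]
    - [0.027,-0.049,0.005]
    - [0.027,-0.049,0.005]
    - [0.027,-0.049,0.005]
  turn: [-4.3,-4.3,-4.3,-4.3,-4.3,-4.3,-4.3,-4.3]

```text
time: 2.3
tool_pos: [0.3553, 0.2158, 0.2718]
tool_rot: [0.0, 0.402, 0.916, 0.0]
contact_force: [0.9, 0.6, -0.6]
gripper_width: 0.998
grasp_force: 0.0
```

Request:
play_rows:
  linear:
    - [0.027,-0.049,0.005]
    - [0.027,-0.049,0.005]
    - [0.027,-0.049,0.005]
    - [0.027,-0.049,0.005]
    - [0.027,-0.049,0.005]
    - [0.027,-0.049,0.0]
    - [0.027,-0.049,0.0]
    - [0.025,-0.046,0.0]
  turn: [-4.3,-4.3,-4.3,-4.3,-4.3,-4.3,-4.3,-4.4]
  hand: 0.06

```text
time: 3.3
tool_pos: [0.5694, -0.1735, 0.2964]
tool_rot: [0.0, 0.655, 0.755, 0.0]
contact_force: [-0.9, 0.2, -0.2]
gripper_width: 0.705
grasp_force: 0.0
```

```bash
python3 - <<'E'
from h import *
s=state();print("yaw",yawx(s),s["tool_pos"],s["joint_pos"].round(2),s["ft_torque"],s["contact_force"])
W=cam("wrist",s);im=grab_frame("wrist")[:,:,::-1].copy();cv2.imwrite("pics/w0raw.png",im)
for t in("grip","cartridge"):
  for d in trace("wrist",t)[:3]:
    print(t,round(d["p"],2),d["location"],d["region"].sum())
    if t=="grip" and d["p"]>.4:
        for k in range(1):
            r=fit(BAR,[(d["region"].astype(np.float32),W)],tuple(CP));print(r.x,np.degrees(r.x[2]),r.fun)
for P,c in((place(BAR,CP),(0,0,255)),([w(0,65,34),w(0,0,34),w(0,130,34),w(0,-70,94)],(0,255,0))):
    for q in proj(np.array(P),W): cv2.circle(im,tuple(int(v) for v in q),3,c,-1)
cv2.imwrite("pics/w0.png",im)
E
```

```text
yaw 98.09920527138644 [ 0.56940366 -0.17354136  0.29636503] [-0.42 -0.05  1.61  0.    1.58 -0.56] [ 0.01284045 -0.01644829 -0.05370795] [-0.91691073  0.17275109 -0.18949828]
grip 0.62 [272.0, 194.7] 3541
[ 0.60332024 -0.09552687  0.10928534] 6.261588613445386 0.14402711391448975
grip 0.62 [314.9, 40.7] 1885
[ 0.84886667 -0.42236667  0.42264011] 24.21549430918955 1.0
grip 0.17 [219.8, 371.7] 419
cartridge 0.93 [78.7, 76.9] 7469
cartridge 0.88 [110.7, 289.3] 1556
```

View pics/w0.png

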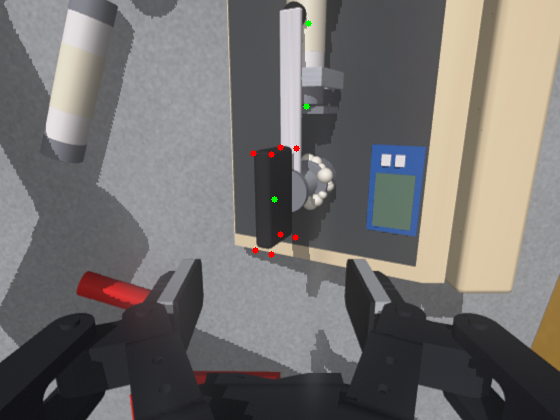

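Chosen pieces confirmed in the wrist view: the black bar is at (272,195), with its arm over the white cartridge in the clips at (315,30). The larger white cylinder lies apart at (80,80). Projected and seen bar agree within about 2 mm. Descending now.

Request:
play_rows:
  linear:
    - [-0.0044,0.0035,-0.03]
    - [0,0,-0.03]
    - [0,0,-0.03]
    - [0,0,-0.025]
    - [0,0,-0.015]
    - [0,0,-0.01]
    - [0,0,0]
  turn: [-1.5,0,0,0,0,0,0]
  hand: 0.06

```text
time: 4.32
tool_pos: [0.5641, -0.1678, 0.1562]
tool_rot: [-0.0, 0.664, 0.748, -0.0]
contact_force: [0.2, -0.8, -1.2]
gripper_width: 0.704
grasp_force: 0.0
```

```bash
cat > st.py <<'E'
from h import *
s=state();print("t%.2f yaw %.2f"%(s["time"],yawx(s)),s["tool_pos"].round(4),"F",s["contact_force"].round(2),"T",s["ft_torque"].round(3),"w",round(s["gripper_width"],3),"g",round(s["grasp_force"],1),"j6eff",s["joint_efforts"][3:].round(3))
E
python3 st.py; python3 - <<'E'
from h import *
im=grab_frame("wrist")[:,:,::-1];cv2.imwrite("pics/w1.png",im)
E
```

```text
t4.33 yaw 96.80 [ 0.5641 -0.1678  0.1562] F [ 0.18 -0.79 -1.16] T [0.04  0.069 0.004] w 0.704 g 0.0 j6eff [ 0.002 -0.031 -0.   ]
```

View pics/w1.png

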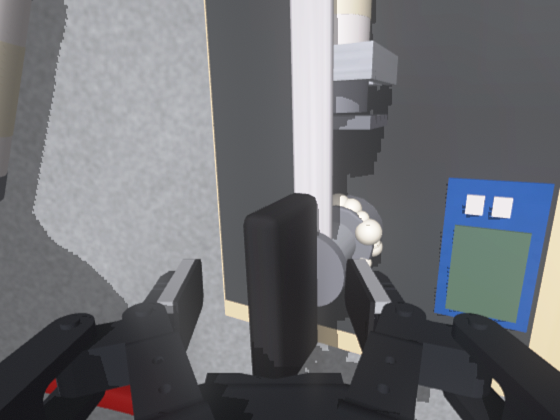

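The bar (275-310, 195-380) stands centred between the pads (200 / 350). The cap edge at (340,270) lies under the right pad, so I go up 3 mm for clearance and then close.

Request:
play_rows:
  linear:
    - [-0.001,-0.002,0.003]
    - [0,0,0]
    - [0,0,0]
    - [0,0,0]
    - [0,0,0]
    - [0,0,0]
  turn: [0,0,0,0,0,0]
  hand: 0.0

```text
time: 5.12
tool_pos: [0.5664, -0.1705, 0.1623]
tool_rot: [0.004, 0.664, 0.748, 0.002]
contact_force: [4.4, 1.4, 5.8]
gripper_width: 0.252
grasp_force: 58.4
```

```bash
python3 st.py
```

```text
t5.12 yaw 96.78 [ 0.5664 -0.1705  0.1623] F [4.35 1.4  5.77] T [ 0.371 -1.911  0.065] w 0.252 g 58.4 j6eff [-1.476  2.056  0.071]
```

Request:
play_rows:
  linear:
    - [0,0,0]
    - [0,0,0]
    - [0,0,0]
  turn: [1,1,0]

```text
time: 5.5
tool_pos: [0.5664, -0.1706, 0.1623]
tool_rot: [0.004, 0.651, 0.759, 0.002]
contact_force: [4.9, 1.2, 6.3]
gripper_width: 0.247
grasp_force: 58.3
```

```bash
cat >> st.py <<'E'
K,_,_=cam("top")
n=np.array([-S*np.cos(CP[2]),-S*np.sin(CP[2]),Cc]);T=s["ft_torque"]
r=w(0,-70,103)-s["tool_pos"]
print("tau_n(tool->knob) %.3f  with lever %.3f"%(-T@n,-(T-np.cross(r,s["contact_force"]))@n))
E
python3 st.py
```

```text
t5.50 yaw 98.74 [ 0.5664 -0.1706  0.1623] F [4.85 1.25 6.34] T [ 0.19  -2.009 -0.14 ] w 0.247 g 58.3 j6eff [-1.394  2.142 -0.164]
tau_n(tool->knob) 0.076  with lever 0.086
```

Request:
play_rows:
  linear:
    - [0,0,0]
    - [0,0,0]
    - [0,0,0]
  turn: [1,1,0]

```text
time: 5.88
tool_pos: [0.5664, -0.1708, 0.1624]
tool_rot: [0.004, 0.638, 0.77, 0.002]
contact_force: [5.3, 2.3, 5.1]
gripper_width: 0.248
grasp_force: 57.9
```

```bash
python3 st.py
```

```text
t5.88 yaw 100.71 [ 0.5664 -0.1708  0.1624] F [5.3  2.3  5.09] T [ 0.12  -2.064 -0.343] w 0.248 g 57.9 j6eff [-1.312  2.234 -0.371]
tau_n(tool->knob) 0.219  with lever 0.232
```

```bash
cat > arm.py <<'E'
from h import *
from scipy.ndimage import map_coordinates as mc
def armang(im,s,guess):
    g=cv2.GaussianBlur(cv2.cvtColor(im,cv2.COLOR_BGR2GRAY),(0,0),1).astype(float);W=cam("wrist",s)
    best=(-1e9,)
    ss=np.arange(45,120,1.5)
    for th in np.radians(np.arange(guess-14,guess+14,.1)):
        def edge(d):
            u=-np.sin(th)*ss+np.cos(th)*d; y=-70+np.cos(th)*ss+np.sin(th)*d
            q=proj(np.array([w(a,b,64) for a,b in zip(u,y)]),W)
            return q
        qs=[edge(d) for d in (-20,0)]
        ok=(qs[0][:,1]>3)&(qs[1][:,1]>3)&(qs[0][:,0]>3)&(qs[1][:,0]<556)
        if ok.sum()<8: continue
        D=np.arange(-16,-2,.4)[:,None,None]
        q=qs[0]+(qs[1]-qs[0])*((D+20)/20)
        I=mc(g,[q[...,1],q[...,0]],order=1)[:,ok].mean(1)
        gr=I[4:]-I[:-4];k=gr.argmax()
        if gr[k]>best[0]:best=(gr[k],np.degrees(th),D[k+2,0,0],ok.sum())
    return best
def phi(s):
    b=np.radians(yawx(s)-90)-CP[2];return np.degrees(np.arctan(np.tan(b)/Cc))
def look(guess=None):
    F=[];Ts=[]
    for i in range(4):
        s=state();im=grab_frame("wrist")[:,:,::-1]
        F.append(s["contact_force"]);Ts.append(s["ft_torque"])
    F=np.mean(F,0);T=np.mean(Ts,0);n=np.array([-S*np.cos(CP[2]),-S*np.sin(CP[2]),Cc])
    p=phi(s);a=armang(im,s,p if guess is None else guess)
    print("t%.2f phi %.2f arm %.2f diff %.2f (grad %.0f d %.1f n%d)"%(s["time"],p,a[1],p-a[1],a[0],a[2],a[3]),"F",F.round(1),"T",T.round(2),
     "tau@",[round(float(-(T+np.cross([0,0,H],F))@n),3) for H in(0,.13,.18)],"g",round(s["grasp_force"]),"pos",s["tool_pos"].round(4))
E
python3 - <<'E'
from arm import *
s=state()
# reference: w1 picture, taken at yaw 96.80, pos below
b=np.radians(96.80);x=np.array([np.cos(b),np.sin(b),0]);z=np.array([0,0,-1.]);q=R.from_matrix(np.c_[x,np.cross(z,x),z]).as_quat()
s0=dict(tool_pos=np.array([.5641,-.1678,.1562]),tool_rot=np.r_[q[3],q[:3]])
print("ref",phi(s0),armang(cv2.imread("pics/w1.png"),s0,phi(s0)))
look()
E
```

```text
ref -1.6987453749169252 (np.float64(105.84830907008282), np.float64(0.6012546250830155), np.float64(-9.999999999999995), np.int64(46))
t6.03 phi 2.72 arm 0.62 diff 2.10 (grad 106 d -10.0 n46) F [4.8 1.6 5.5] T [ 0.11 -2.07 -0.34] tau@ [0.208, 0.153, 0.132] g 58 pos [ 0.5664 -0.1708  0.1624]
```

Request:
play_rows:
  linear:
    - [0,0,0]
    - [0,0,0]
    - [0,0,0]
  turn: [1,1,0]

```text
time: 6.45
tool_pos: [0.5664, -0.1709, 0.1623]
tool_rot: [0.004, 0.625, 0.781, 0.002]
contact_force: [4.2, 0.7, 5.7]
gripper_width: 0.25
grasp_force: 57.4
```

```bash
python3 -c "from arm import *;look()"
```

```text
t6.60 phi 4.97 arm 2.27 diff 2.70 (grad 105 d -10.0 n47) F [5.1 1.2 5.6] T [-0.02 -2.08 -0.43] tau@ [0.227, 0.2, 0.19] g 57 pos [ 0.5664 -0.1709  0.1624]
```

Request:
play_rows:
  linear:
    - [0,0,0]
    - [0,0,0]
    - [0,0,0]
  turn: [1,1,0]

```text
time: 7.02
tool_pos: [0.5665, -0.1709, 0.1624]
tool_rot: [0.004, 0.611, 0.792, 0.002]
contact_force: [4.1, 1.0, 5.5]
gripper_width: 0.256
grasp_force: 57.3
```

```bash
python3 -c "from arm import *;look()"
```

```text
t7.17 phi 7.24 arm 6.74 diff 0.50 (grad 103 d -10.0 n48) F [4.7 1.4 5.6] T [-0.08 -2.13 -0.36] tau@ [0.134, 0.088, 0.07] g 57 pos [ 0.5665 -0.1709  0.1624]
```

Request:
play_rows:
  linear:
    - [0,0,0]
    - [0,0,0]
    - [0,0,0]
  turn: [1,1,0]

```text
time: 7.6
tool_pos: [0.5665, -0.171, 0.1624]
tool_rot: [0.005, 0.597, 0.802, 0.002]
contact_force: [4.5, 0.3, 5.2]
gripper_width: 0.248
grasp_force: 56.6
```

```bash
python3 -c "from arm import *;look()"
```

```text
t7.75 phi 9.46 arm 7.16 diff 2.30 (grad 103 d -9.6 n48) F [4.7 1.1 5.6] T [-0.2  -2.16 -0.56] tau@ [0.25, 0.228, 0.219] g 57 pos [ 0.5665 -0.171   0.1625]
```

Request:
play_rows:
  linear:
    - [0,0,0]
    - [0,0,0]
    - [0,0,0]
  turn: [0.7,0.5,0]

```text
time: 8.18
tool_pos: [0.566, -0.1694, 0.1627]
tool_rot: [0.003, 0.588, 0.809, 0.003]
contact_force: [1.5, 4.5, 9.1]
gripper_width: 0.245
grasp_force: 60.5
```

```bash
python3 -c "from arm import *;look()"
```

```text
t8.32 phi 10.91 arm 7.21 diff 3.70 (grad 102 d -9.6 n50) F [2.1 4.5 9.2] T [ 1.11 -1.76 -0.07] tau@ [0.463, 0.21, 0.113] g 60 pos [ 0.5661 -0.1694  0.1628]
```

Request:
play_rows:
  linear:
    - [0,0,0]
    - [0,0,0]
    - [0,0,0]
  turn: [0.5,0.5,0]

```text
time: 8.75
tool_pos: [0.5661, -0.1695, 0.1627]
tool_rot: [0.003, 0.581, 0.814, 0.003]
contact_force: [2.6, 5.0, 8.6]
gripper_width: 0.247
grasp_force: 60.2
```

```bash
python3 -c "from arm import *;look()"
```

```text
t8.90 phi 12.01 arm 7.21 diff 4.80 (grad 102 d -9.6 n50) F [2.  5.  8.6] T [ 1.04 -1.72 -0.14] tau@ [0.493, 0.211, 0.103] g 60 pos [ 0.566  -0.1695  0.1627]
```

```bash
python3 - <<'E'
from arm import *
F=[];T=[];E=[]
for i in range(4):
    s=state();im=grab_frame("wrist")[:,:,::-1];F.append(s["contact_force"]);T.append(s["ft_torque"]);E.append(s["joint_efforts"])
F,T,E=[np.mean(v,0) for v in(F,T,E)]
j=s["joint_pos"];print(j.round(3),E.round(3),F.round(2),T.round(3))
f=np.array([np.cos(j[0]),np.sin(j[0])]);p=np.array([-f[1],f[0]])
print("T.f,T.p",T[:2]@f,T[:2]@p,"lever f,p",np.array([F[1],-F[0]])@f,np.array([F[1],-F[0]])@p)
cv2.imwrite("pics/w2.png",cv2.resize(im[150:400,180:400],None,fx=2.3,fy=2.3,interpolation=cv2.INTER_CUBIC))
E
```

```text
[-0.419  0.019  1.764  0.004  1.352 -0.75 ] [ -2.878 -30.149 -29.482  -2.171   1.126  -0.164] [1.68 4.6  8.7 ] [ 1.034 -1.75  -0.155]
T.f,T.p 1.6565127508874948 -1.1775872184294551 lever f,p 4.887043805270996 0.3390344835406723
```

View pics/w2.png

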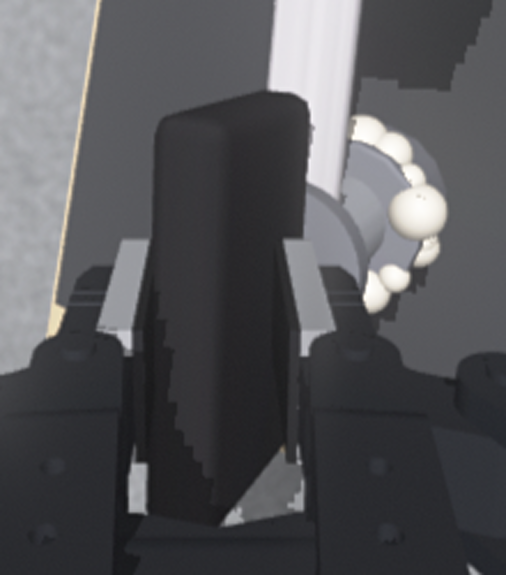

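In this crop the bar (155-308, 95-520) is held between the pads. The arm (270-360, 0-180) passes under it, clear of the right pad.

Request:
play_rows:
  linear:
    - [0,0,0]
    - [0,0,0]
    - [0,0,0]
  turn: [0.5,0.5,0]

```text
time: 9.52
tool_pos: [0.566, -0.1696, 0.1627]
tool_rot: [0.003, 0.574, 0.819, 0.003]
contact_force: [2.3, 3.5, 9.6]
gripper_width: 0.243
grasp_force: 60.0
```

```bash
python3 -c "from arm import *;look()"
```

```text
t9.68 phi 13.12 arm 7.22 diff 5.90 (grad 102 d -9.6 n50) F [2.1 4.2 8.7] T [ 0.96 -1.71 -0.27] tau@ [0.57, 0.334, 0.243] g 60 pos [ 0.566  -0.1696  0.1627]
```

Request:
play_rows:
  linear:
    - [0,0,0]
    - [0,0,0]
    - [0,0,0]
    - [0,0,0]
    - [0,0,0]
    - [0,0,0]
    - [0,0,0]
    - [0,0,0]
  turn: [-2,-2,-2,-2,-2,-2,-2,-1]

```text
time: 10.72
tool_pos: [0.5664, -0.169, 0.1629]
tool_rot: [0.003, 0.675, 0.738, 0.004]
contact_force: [1.8, 3.0, 8.7]
gripper_width: 0.241
grasp_force: 61.4
```

```bash
python3 -c "from arm import *;look()"
```

```text
t10.88 phi -3.79 arm -1.19 diff -2.60 (grad 94 d -10.0 n45) F [3.  1.3 7.3] T [ 0.   -2.09  0.05] tau@ [-0.184, -0.238, -0.259] g 63 pos [ 0.5666 -0.171   0.1629]
```

Request:
play_rows:
  linear:
    - [0,0,0]
    - [0,0,0]
    - [0,0,0]
  turn: [-1,-0.5,0]

```text
time: 11.3
tool_pos: [0.5665, -0.1709, 0.1629]
tool_rot: [0.004, 0.685, 0.728, 0.002]
contact_force: [4.1, 1.2, 7.3]
gripper_width: 0.247
grasp_force: 62.6
```

```bash
python3 -c "from arm import *;look()"
```

```text
t11.45 phi -5.47 arm -1.27 diff -4.20 (grad 96 d -10.0 n44) F [3.3 1.  7.2] T [ 0.22 -2.08  0.1 ] tau@ [-0.122, -0.153, -0.165] g 63 pos [ 0.5665 -0.1709  0.1629]
```

Request:
play_rows:
  linear:
    - [0,0,0]
    - [0,0,0]
    - [0,0,0]
  turn: [-1,-0.5,0]

```text
time: 11.88
tool_pos: [0.5665, -0.1708, 0.1629]
tool_rot: [0.004, 0.695, 0.719, 0.003]
contact_force: [2.8, 1.2, 7.2]
gripper_width: 0.243
grasp_force: 62.5
```

```bash
python3 -c "from arm import *;look()"
```

```text
t12.03 phi -7.13 arm -1.33 diff -5.80 (grad 99 d -10.0 n44) F [3.1 1.1 7.7] T [ 0.31 -2.08  0.23] tau@ [-0.196, -0.234, -0.249] g 63 pos [ 0.5665 -0.1708  0.1629]
```

Request:
play_rows:
  linear:
    - [0,0,0]
    - [0,0,0]
    - [0,0,0]
  turn: [-0.5,-0.5,0]

```text
time: 12.45
tool_pos: [0.5665, -0.1708, 0.1629]
tool_rot: [0.004, 0.701, 0.713, 0.003]
contact_force: [2.7, 0.8, 6.7]
gripper_width: 0.245
grasp_force: 62.3
```

```bash
python3 -c "from arm import *;look()"
```

```text
t12.60 phi -8.25 arm -2.45 diff -5.80 (grad 90 d -10.4 n44) F [3.1 0.6 6.8] T [ 0.4  -2.05  0.29] tau@ [-0.208, -0.219, -0.224] g 62 pos [ 0.5665 -0.1708  0.1629]
```

Request:
play_rows:
  linear:
    - [0,0,0]
    - [0,0,0]
    - [0,0,0]
  turn: [-1,-0.7,0]

```text
time: 13.02
tool_pos: [0.5665, -0.1707, 0.1629]
tool_rot: [0.004, 0.711, 0.703, 0.003]
contact_force: [2.6, 2.0, 7.3]
gripper_width: 0.246
grasp_force: 61.4
```

```bash
python3 -c "from arm import *;look()"
```

```text
t13.18 phi -10.16 arm -4.96 diff -5.20 (grad 74 d -10.8 n43) F [2.9 1.6 7. ] T [ 0.47 -2.03  0.35] tau@ [-0.226, -0.298, -0.326] g 61 pos [ 0.5664 -0.1707  0.1629]
```

Request:
play_rows:
  linear:
    - [0,0,0]
    - [0,0,0]
    - [0,0,0]
  turn: [-1,-0.7,0]

```text
time: 13.6
tool_pos: [0.5664, -0.1706, 0.1628]
tool_rot: [0.004, 0.722, 0.692, 0.003]
contact_force: [3.2, 0.8, 7.5]
gripper_width: 0.245
grasp_force: 60.3
```

```bash
python3 -c "from arm import *;look()"
```

```text
t13.75 phi -12.06 arm -7.26 diff -4.80 (grad 65 d -11.2 n43) F [3.3 1.  7.6] T [ 0.55 -2.    0.41] tau@ [-0.238, -0.267, -0.279] g 60 pos [ 0.5664 -0.1706  0.1628]
```

Request:
play_rows:
  linear:
    - [0,0,0]
    - [0,0,0]
    - [0,0,0]
  turn: [-1,-0.7,0]

```text
time: 14.18
tool_pos: [0.5663, -0.1706, 0.163]
tool_rot: [0.004, 0.732, 0.681, 0.003]
contact_force: [3.1, 0.6, 7.8]
gripper_width: 0.244
grasp_force: 58.9
```

```bash
python3 -c "from arm import *;look()"
```

```text
t14.32 phi -13.99 arm -11.89 diff -2.10 (grad 65 d -11.6 n42) F [2.7 1.5 8.2] T [ 0.57 -1.73  0.25] tau@ [-0.069, -0.136, -0.161] g 59 pos [ 0.5663 -0.1706  0.163 ]
```

Request:
play_rows:
  linear:
    - [0,0,0]
    - [0,0,0]
    - [0,0,0]
  turn: [-1,-0.9,0]

```text
time: 14.75
tool_pos: [0.5662, -0.1705, 0.163]
tool_rot: [0.003, 0.743, 0.669, 0.003]
contact_force: [3.2, 1.9, 8.7]
gripper_width: 0.241
grasp_force: 57.9
```

```bash
python3 -c "from arm import *;look()"
```

```text
t14.90 phi -16.07 arm -11.97 diff -4.10 (grad 65 d -11.6 n42) F [3.2 1.5 8.7] T [ 0.69 -1.7   0.4 ] tau@ [-0.144, -0.208, -0.233] g 58 pos [ 0.5662 -0.1705  0.163 ]
```

Request:
play_rows:
  linear:
    - [0,0,0]
    - [0,0,0]
    - [0,0,0]
  turn: [-0.8,-0.7,0]

```text
time: 15.32
tool_pos: [0.5662, -0.1716, 0.1634]
tool_rot: [0.004, 0.752, 0.659, 0.002]
contact_force: [0.7, -0.2, 9.5]
gripper_width: 0.242
grasp_force: 59.7
```

```bash
python3 -c "from arm import *;look()"
```

```text
t15.47 phi -17.79 arm -12.09 diff -5.70 (grad 65 d -11.6 n41) F [ 1.3 -0.4  9.8] T [-0.05 -1.57  0.16] tau@ [-0.274, -0.239, -0.225] g 60 pos [ 0.5661 -0.1716  0.1634]
```

Request:
play_rows:
  linear:
    - [0,0,0]
    - [0,0,0]
    - [0,0,0]
  turn: [-0.8,-0.6,0]

```text
time: 15.9
tool_pos: [0.5661, -0.1715, 0.1634]
tool_rot: [0.004, 0.76, 0.65, 0.002]
contact_force: [0.9, -0.5, 9.3]
gripper_width: 0.239
grasp_force: 59.3
```

```bash
python3 -c "from arm import *;look()"
```

```text
t16.05 phi -19.32 arm -11.72 diff -7.60 (grad 65 d -11.2 n41) F [ 0.7 -0.1  9.6] T [ 0.01 -1.56  0.31] tau@ [-0.374, -0.362, -0.357] g 59 pos [ 0.5661 -0.1715  0.1634]
```

Request:
play_rows:
  linear:
    - [0,0,0]
    - [0,0,0]
    - [0,0,0]
    - [0,0,0]
    - [0,0,0]
    - [0,0,0]
    - [0,0,0]
    - [0,0,0]
  turn: [3.5,3.5,3.5,3.5,3.5,3.5,3.5,0]

```text
time: 17.1
tool_pos: [0.5663, -0.1709, 0.1639]
tool_rot: [0.004, 0.605, 0.796, 0.002]
contact_force: [0.2, 2.2, 12.1]
gripper_width: 0.241
grasp_force: 61.0
```

```bash
python3 -c "from arm import *;look()"
```

```text
t17.25 phi 8.16 arm 3.56 diff 4.60 (grad 104 d -10.0 n48) F [ 0.3  2.2 11.9] T [ 0.35 -1.48 -0.22] tau@ [0.262, 0.132, 0.082] g 61 pos [ 0.5663 -0.1709  0.1639]
```

Request:
play_rows:
  linear:
    - [0,0,0]
    - [0,0,0]
    - [0,0,0]
    - [0,0,0]
  turn: [1.5,1.5,1,0]

```text
time: 17.8
tool_pos: [0.5661, -0.1711, 0.164]
tool_rot: [0.004, 0.577, 0.817, 0.001]
contact_force: [-0.5, 1.4, 12.1]
gripper_width: 0.24
grasp_force: 58.8
```

```bash
python3 -c "from arm import *;look()"
```

```text
t17.95 phi 12.68 arm 9.98 diff 2.70 (grad 101 d -9.6 n50) F [ 0.   1.7 12.2] T [ 0.22 -1.27 -0.2 ] tau@ [0.195, 0.09, 0.05] g 59 pos [ 0.5661 -0.1711  0.164 ]
```

Request:
play_rows:
  linear:
    - [0,0,0]
    - [0,0,0]
    - [0,0,0]
    - [0,0,0]
  turn: [1,1,0.5,0]

```text
time: 18.5
tool_pos: [0.5661, -0.1713, 0.164]
tool_rot: [0.004, 0.559, 0.829, 0.001]
contact_force: [0.9, 1.0, 12.7]
gripper_width: 0.24
grasp_force: 57.8
```

```bash
python3 -c "from arm import *;look()"
```

```text
t18.65 phi 15.44 arm 10.64 diff 4.80 (grad 101 d -9.6 n50) F [ 0.5  1.6 12.5] T [ 0.09 -1.24 -0.33] tau@ [0.251, 0.16, 0.125] g 58 pos [ 0.5661 -0.1713  0.1641]
```

Request:
play_rows:
  linear:
    - [0,0,0]
    - [0,0,0]
    - [0,0,0]
  turn: [1,1,0]

```text
time: 19.08
tool_pos: [0.5659, -0.1707, 0.1643]
tool_rot: [0.004, 0.544, 0.839, 0.001]
contact_force: [-1.2, 2.4, 14.2]
gripper_width: 0.237
grasp_force: 59.5
```

```bash
python3 -c "from arm import *;look()"
```

```text
t19.23 phi 17.68 arm 11.08 diff 6.60 (grad 100 d -9.6 n50) F [-1.4  2.4 13.8] T [ 0.55 -1.02 -0.23] tau@ [0.389, 0.234, 0.174] g 59 pos [ 0.5659 -0.1707  0.1643]
```

Request:
play_rows:
  linear:
    - [0,0,0]
    - [0,0,0]
    - [0,0,0]
  turn: [0.8,0.7,0]

```text
time: 19.65
tool_pos: [0.5659, -0.1708, 0.1644]
tool_rot: [0.004, 0.534, 0.846, 0.001]
contact_force: [-1.7, 2.0, 14.4]
gripper_width: 0.232
grasp_force: 58.7
```

```bash
python3 -c "from arm import *;look()"
```

```text
t19.80 phi 19.32 arm 11.22 diff 8.10 (grad 100 d -9.6 n50) F [-1.5  2.8 14.4] T [ 0.51 -0.95 -0.39] tau@ [0.513, 0.332, 0.263] g 59 pos [ 0.5659 -0.1708  0.1643]
```

Request:
play_rows:
  linear:
    - [0,0,0]
    - [0,0,0]
    - [0,0,0]
    - [0,0,0]
    - [0,0,0]
    - [0,0,0]
    - [0,0,0]
    - [0,0,0]
  turn: [-4.4,-4.4,-4.4,-4.4,-4.4,-4.4,-4.4,0]

```text
time: 20.85
tool_pos: [0.5658, -0.1706, 0.1649]
tool_rot: [0.003, 0.738, 0.674, 0.002]
contact_force: [-2.8, 3.0, 16.9]
gripper_width: 0.235
grasp_force: 58.4
```

```bash
python3 -c "from arm import *;look()"
```

```text
t21.00 phi -15.19 arm -10.99 diff -4.20 (grad 62 d -11.6 n42) F [-2.5  2.7 16.9] T [ 0.84 -0.63  0.3 ] tau@ [0.077, -0.106, -0.176] g 58 pos [ 0.5658 -0.1707  0.1649]
```

Request:
play_rows:
  linear:
    - [0,0,0]
    - [0,0,0]
    - [0,0,0]
    - [0,0,0]
  turn: [-1,-1,-1,0]

```text
time: 21.55
tool_pos: [0.5658, -0.1712, 0.1651]
tool_rot: [0.004, 0.756, 0.655, 0.002]
contact_force: [-2.5, 1.7, 18.5]
gripper_width: 0.229
grasp_force: 59.4
```

```bash
python3 -c "from arm import *;look()"
```

```text
t21.70 phi -18.56 arm -15.26 diff -3.30 (grad 68 d -11.6 n41) F [-3.   2.1 17.4] T [ 0.43 -0.59  0.1 ] tau@ [0.072, -0.081, -0.139] g 59 pos [ 0.5658 -0.1712  0.165 ]
```

Now at -15.3, past the earlier -12 stop.

Request:
play_rows:
  linear:
    - [0,0,0]
    - [0,0,0]
    - [0,0,0]
    - [0,0,0]
  turn: [-1,-1,-1,0]

```text
time: 22.25
tool_pos: [0.5657, -0.1711, 0.1651]
tool_rot: [0.003, 0.773, 0.635, 0.002]
contact_force: [-3.3, 1.6, 16.7]
gripper_width: 0.225
grasp_force: 58.8
```

```bash
python3 -c "from arm import *;look()"
```

```text
t22.40 phi -21.83 arm -15.93 diff -5.90 (grad 70 d -11.6 n40) F [-3.4  1.6 17.7] T [ 0.57 -0.51  0.33] tau@ [-0.065, -0.192, -0.241] g 59 pos [ 0.5657 -0.1711  0.1651]
```

Request:
play_rows:
  linear:
    - [0,0,0]
    - [0,0,0]
    - [0,0,0]
  turn: [-0.8,-0.8,0]

```text
time: 22.82
tool_pos: [0.5657, -0.171, 0.1651]
tool_rot: [0.003, 0.781, 0.624, 0.002]
contact_force: [-4.4, 2.3, 18.0]
gripper_width: 0.23
grasp_force: 58.5
```

```bash
python3 -c "from arm import *;look()"
```

```text
t22.98 phi -23.56 arm -15.66 diff -7.90 (grad 69 d -11.2 n40) F [-3.7  1.9 18. ] T [ 0.7  -0.49  0.5 ] tau@ [-0.146, -0.293, -0.349] g 58 pos [ 0.5657 -0.171   0.1651]
```

Request:
play_rows:
  linear:
    - [0,0,0]
    - [0,0,0]
    - [0,0,0]
    - [0,0,0]
    - [0,0,0]
    - [0,0,0]
    - [0,0,0]
    - [0,0,0]
  turn: [4.2,4.2,4.2,4.2,4.2,4.2,4.2,4.2]

```text
time: 24.02
tool_pos: [0.566, -0.172, 0.1658]
tool_rot: [0.005, 0.567, 0.823, 0.0]
contact_force: [-3.8, 1.4, 18.2]
gripper_width: 0.229
grasp_force: 59.7
```

Request:
play_rows:
  linear:
    - [0,0,0]
    - [0,0,0]
    - [0,0,0]
  turn: [1,1,0]

```text
time: 24.4
tool_pos: [0.566, -0.1719, 0.1658]
tool_rot: [0.005, 0.554, 0.833, 0.0]
contact_force: [-3.8, 1.3, 19.7]
gripper_width: 0.226
grasp_force: 58.8
```

```bash
python3 -c "from arm import *;look()"
```

```text
t24.55 phi 16.24 arm 12.34 diff 3.90 (grad 100 d -9.6 n50) F [-4.1  0.8 19.5] T [ 0.06 -0.45 -0.21] tau@ [0.189, 0.102, 0.068] g 59 pos [ 0.566  -0.172   0.1658]
```

Request:
play_rows:
  linear:
    - [0,0,0]
    - [0,0,0]
    - [0,0,0]
    - [0,0,0]
    - [0,0,0]
  turn: [1,1,1,0.5,0]

```text
time: 25.22
tool_pos: [0.566, -0.1718, 0.166]
tool_rot: [0.004, 0.528, 0.849, 0.0]
contact_force: [-3.6, 0.8, 20.3]
gripper_width: 0.226
grasp_force: 59.6
```

```bash
python3 -c "from arm import *;look()"
```

```text
t25.38 phi 20.12 arm 16.22 diff 3.90 (grad 98 d -9.2 n50) F [-4.4  0.8 20.3] T [ 0.25 -0.38 -0.16] tau@ [0.23, 0.143, 0.109] g 60 pos [ 0.566  -0.1718  0.166 ]
```

Request:
play_rows:
  linear:
    - [0,0,0]
    - [0,0,0]
    - [0,0,0]
    - [0,0,0]
    - [0,0,0]
  turn: [1,1,1,0.5,0]

```text
time: 26.05
tool_pos: [0.566, -0.1718, 0.1661]
tool_rot: [0.004, 0.502, 0.865, 0.0]
contact_force: [-4.9, 2.0, 20.3]
gripper_width: 0.223
grasp_force: 59.0
```

```bash
python3 -c "from arm import *;look()"
```

```text
t26.20 phi 23.96 arm 20.56 diff 3.40 (grad 104 d -8.8 n50) F [-4.8  1.7 20.5] T [ 0.22 -0.37 -0.19] tau@ [0.246, 0.101, 0.045] g 59 pos [ 0.566  -0.1718  0.1661]
```

Request:
play_rows:
  linear:
    - [0,0,0.001]
    - [0,0,0.001]
    - [0,0,0.001]
    - [0,0,0]
    - [0,0,0]
    - [0,0,0]
  turn: [1.5,1.5,1.5,1.5,1,0]

```text
time: 27.0
tool_pos: [0.5653, -0.1711, 0.1667]
tool_rot: [0.003, 0.448, 0.894, 0.0]
contact_force: [-1.4, 1.5, 12.5]
gripper_width: 0.215
grasp_force: 58.5
```

```bash
python3 -c "from arm import *;look()"
```

```text
t27.15 phi 31.53 arm 28.03 diff 3.50 (grad 106 d -8.8 n50) F [-1.4  0.8 12.5] T [ 0.37 -0.82 -0.06] tau@ [0.175, 0.116, 0.094] g 59 pos [ 0.5653 -0.1711  0.1667]
```

Request:
play_rows:
  linear:
    - [0,0,0]
    - [0,0,0]
    - [0,0,0]
    - [0,0,0]
    - [0,0,0]
    - [0,0,0]
    - [0,0,0]
    - [0,0,0]
  turn: [3,3,3,3,3,3,3,0]

```text
time: 28.2
tool_pos: [0.5641, -0.1704, 0.1672]
tool_rot: [0.001, 0.277, 0.961, 0.0]
contact_force: [-7.8, 1.6, 18.2]
gripper_width: 0.188
grasp_force: 59.3
```

```bash
python3 -c "from arm import *;look()"
```

```text
t28.35 phi 52.97 arm 49.47 diff 3.50 (grad 73 d -8.0 n50) F [-7.1  2.4 18.1] T [1.04 0.31 0.16] tau@ [0.36, 0.151, 0.07] g 59 pos [ 0.5641 -0.1704  0.1672]
```

Request:
play_rows:
  linear:
    - [0,0,0]
    - [0,0,0]
    - [0,0,0]
    - [0,0,0]
    - [0,0,0]
    - [0,0,0]
    - [0,0,0]
    - [0,0,0]
  turn: [3.5,3.5,3.5,3.5,3.5,3.5,3,0]

```text
time: 29.4
tool_pos: [0.5634, -0.1707, 0.1668]
tool_rot: [0.0, 0.071, 0.997, -0.0]
contact_force: [-8.4, 0.6, 17.5]
gripper_width: 0.16
grasp_force: 58.8
```

```bash
python3 -c "from arm import *;look()"
```

```text
t29.55 phi 75.33 arm 73.23 diff 2.10 (grad 64 d -6.8 n50) F [-7.7  1.2 17.4] T [0.91 0.73 0.21] tau@ [0.291, 0.151, 0.098] g 59 pos [ 0.5634 -0.1707  0.1667]
```

Request:
play_rows:
  linear:
    - [0,0,0]
    - [0,0,0]
    - [0,0,0]
    - [0,0,0.02]
    - [0,0,0.03]
    - [0,0,0.03]
    - [0,0,0.02]
    - [0,0,0]
  turn: [0,0,0,0,0,0,0,0]
  hand: 0.05

```text
time: 30.6
tool_pos: [0.5643, -0.1706, 0.2652]
tool_rot: [0.002, 0.072, 0.997, -0.001]
contact_force: [-0.4, -0.5, -0.3]
gripper_width: 0.581
grasp_force: 0.0
```

Request:
play_rows:
  linear:
    - [0.002,0.017,0]
    - [0.002,0.017,0]
    - [0.002,0.017,0]
    - [0.002,0.017,0]
    - [0.002,0.017,0]
    - [0.002,0.017,0]
    - [0.002,0.017,0]
    - [0,0.017,0]
  turn: [-9.2,-9.2,-9.2,-9.2,-9.2,-9.2,-9.2,-9.2]

```text
time: 31.6
tool_pos: [0.5766, -0.0334, 0.2603]
tool_rot: [-0.001, 0.657, 0.754, -0.001]
contact_force: [0.4, -0.4, 0.7]
gripper_width: 0.583
grasp_force: 0.0
```

```bash
python3 - <<'E'
from h import *
grab_frame("wrist");s=state();W=cam("wrist",s);im=grab_frame("wrist")[:,:,::-1].copy()
print("yaw",yawx(s),s["tool_pos"].round(4),s["contact_force"].round(2),s["joint_pos"].round(2),s["gripper_width"],s["time"])
for d in trace("wrist","cartridge")[:3]: print(round(d["p"],2),d["location"],d["region"].sum())
P=[w(0,65+y,34) for y in(-65,-38,0,38,65)]
for q in proj(np.array(P),W): cv2.circle(im,tuple(int(v) for v in q),3,(0,255,0),-1)
for q in proj(np.array([w(u,65+y,34) for y in(-30,30) for u in(-16,16)]),W): cv2.circle(im,tuple(int(v) for v in q),3,(0,0,255),-1)
cv2.imwrite("pics/w3.png",im)
print("cart",w(0,65,34),"rel",w(0,65,34)-s["tool_pos"])
E
```

```text
yaw 97.78382518097955 [ 0.5765 -0.0316  0.2604] [0.32 0.77 0.29] [-0.18 -0.07  1.69  0.    1.53 -0.32] 0.5885335749931738 31.65
0.78 [54.9, 212.3] 7274
0.76 [272.4, 195.1] 5040
0.64 [124.3, 410.0] 701
cart [ 0.577022   -0.03368504  0.11502022] rel [ 0.00053554 -0.0020429  -0.14533876]
```

View pics/w3.png

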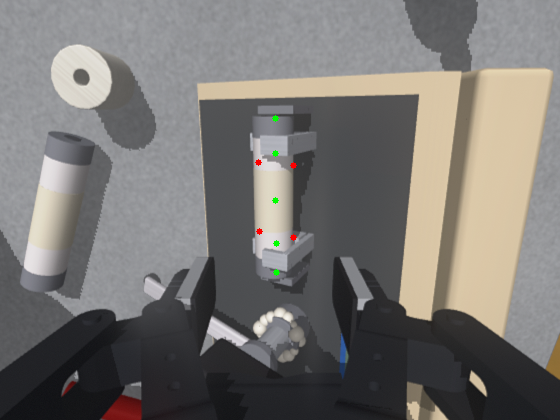

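The wrist view shows the home cartridge at (274,197) between hooks at (290,140) and (290,250), within about 2 mm of the model points. The keeper arm is clear, swung to (150-270, 285-350), and the larger white cylinder is elsewhere at (55,210). Descending on it.

Request:
play_rows:
  linear:
    - [0,-0.001,-0.03]
    - [0,0,-0.03]
    - [0,0,-0.03]
    - [0,0,-0.03]
    - [0,0,-0.02]
    - [0,0,-0.01]
    - [0,0,-0.007]
    - [0,0,0]
  turn: [0.5,0,0,0,0,0,0,0]
  hand: 0.046

```text
time: 32.75
tool_pos: [0.5775, -0.0352, 0.1056]
tool_rot: [0.0, 0.651, 0.759, 0.0]
contact_force: [-0.8, 0.4, 1.0]
gripper_width: 0.537
grasp_force: 0.0
```

Request:
play_rows:
  linear:
    - [0,0,0]
    - [0,0,0]
    - [0,0,0]
    - [0,0,0]
    - [0,0,0]
  turn: [0,0,0,0,0]
  hand: 0.0

```text
time: 33.38
tool_pos: [0.5767, -0.0355, 0.107]
tool_rot: [-0.0, 0.651, 0.759, -0.001]
contact_force: [-7.2, -0.8, 5.8]
gripper_width: 0.352
grasp_force: 59.1
```

```bash
python3 st.py
```

```text
t33.38 yaw 98.71 [ 0.5767 -0.0355  0.107 ] F [-7.24 -0.81  5.81] T [-0.135  1.081  0.019] w 0.352 g 59.1 j6eff [ 0.548 -1.718  0.005]
tau_n(tool->knob) -0.007  with lever -0.499
```

Request:
play_rows:
  linear:
    - [0,0,0]
    - [0,0,0]
    - [0,0,-0.003]
    - [0,0,-0.003]
    - [0,0,0]
  turn: [0,0,0,0,0]
  hand: 0.044

```text
time: 34.0
tool_pos: [0.5769, -0.035, 0.0986]
tool_rot: [-0.0, 0.652, 0.759, -0.0]
contact_force: [0.1, -0.6, 0.3]
gripper_width: 0.513
grasp_force: 0.0
```

Request:
play_rows:
  linear:
    - [0,0,0]
    - [0,0,0]
    - [0,0,0]
    - [0,0,0]
    - [0,0,0]
  turn: [0,0,0,0,0]
  hand: 0.0

```text
time: 34.62
tool_pos: [0.5765, -0.0352, 0.0996]
tool_rot: [-0.001, 0.652, 0.759, -0.001]
contact_force: [-5.3, -0.8, 3.3]
gripper_width: 0.353
grasp_force: 59.3
```

```bash
python3 st.py
```

```text
t34.62 yaw 98.68 [ 0.5765 -0.0352  0.0996] F [-5.3  -0.81  3.3 ] T [-0.075  0.829  0.014] w 0.353 g 59.3 j6eff [ 0.374 -1.331 -0.009]
tau_n(tool->knob) 0.009  with lever -0.416
```

Request:
play_rows:
  linear:
    - [-0.0035,-0.0005,-0.0019]
    - [-0.0035,-0.0005,-0.0019]
    - [-0.0035,-0.0005,-0.0019]
    - [-0.0035,-0.0005,-0.0019]
    - [-0.0035,-0.0005,-0.0019]
    - [-0.0035,-0.0005,-0.0019]
    - [-0.0035,-0.0005,-0.0019]
    - [-0.0035,-0.0005,-0.0019]
  turn: [0,0,0,0,0,0,0,0]

```text
time: 35.62
tool_pos: [0.5562, -0.0395, 0.0896]
tool_rot: [0.007, 0.652, 0.758, 0.005]
contact_force: [9.4, 2.1, 11.1]
gripper_width: 0.356
grasp_force: 60.2
```

```bash
python3 st.py
```

```text
t35.62 yaw 98.65 [ 0.5562 -0.0395  0.0896] F [ 9.44  2.08 11.13] T [ 0.487 -1.767 -0.006] w 0.356 g 60.2 j6eff [-1.138  2.631 -0.021]
tau_n(tool->knob) 0.112  with lever 1.951
```

Request:
play_rows:
  linear:
    - [-0.0035,-0.0005,-0.0015]
    - [-0.0035,-0.0005,-0.0015]
    - [-0.0035,-0.0005,-0.0015]
    - [-0.0035,-0.0005,-0.0015]
    - [0,0,0]
  turn: [0,0,0,0,0]

```text
time: 36.25
tool_pos: [0.5392, -0.042, 0.0823]
tool_rot: [0.004, 0.652, 0.759, 0.002]
contact_force: [1.5, 0.0, 13.4]
gripper_width: 0.355
grasp_force: 60.4
```

```bash
python3 st.py
```

```text
t36.25 yaw 98.67 [ 0.5392 -0.042   0.0823] F [ 1.49  0.03 13.38] T [ 0.032 -0.437 -0.013] w 0.355 g 60.4 j6eff [-0.167  0.645 -0.015]
tau_n(tool->knob) -0.003  with lever 0.990
```

Request:
play_rows:
  linear:
    - [-0.0023,-0.0003,0.0044]
    - [-0.0047,-0.0007,0.0088]
    - [-0.0047,-0.0007,0.0088]
    - [-0.0047,-0.0007,0.0088]
    - [-0.0047,-0.0007,0.0088]
    - [-0.0047,-0.0007,0.0088]
    - [0,0,0.02]
    - [0,0,0.03]
  turn: [0,0,0,0,0,0,0,0]

```text
time: 37.25
tool_pos: [0.5084, -0.0447, 0.1763]
tool_rot: [-0.001, 0.652, 0.759, -0.001]
contact_force: [0.7, 0.2, -1.1]
gripper_width: 0.352
grasp_force: 59.4
```

```bash
python3 - <<'E'
from h import *
im=grab_frame("side");cv2.imwrite("pics/s4.png",cv2.resize(im[130:420,180:420,::-1],None,fx=2,fy=2))
import runpy;runpy.run_path("st.py")
E
```

```text
t37.30 yaw 98.68 [ 0.5114 -0.0454  0.182 ] F [ 2.81 -0.32  2.01] T [-0.006 -0.125 -0.026] w 0.348 g 59.5 j6eff [-0.029  0.377  0.   ]
tau_n(tool->knob) 0.012  with lever 0.438
```

View pics/s4.png

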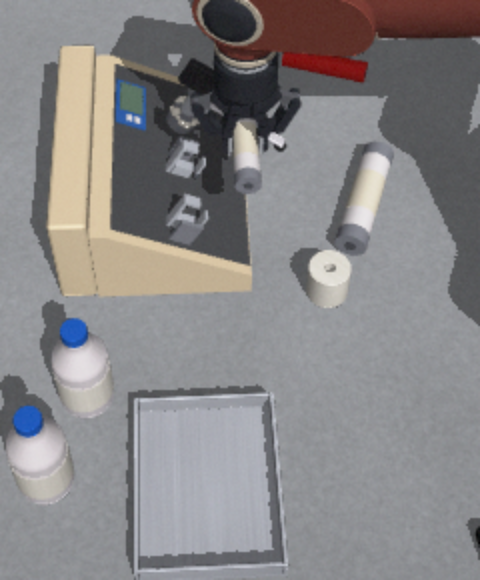

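The side view shows the cartridge held level in the gripper at (245,160) and both clips empty at (183,158) and (187,217). The tray is clear at (205,480). Carrying it over.

Request:
play_rows:
  linear:
    - [0,0.02,0.02]
    - [0.001,0.05,0.008]
    - [0.001,0.055,0]
    - [0.001,0.055,0]
    - [0.001,0.055,0]
    - [0.001,0.055,0]
    - [0.001,0.05,0]
    - [0.001,0.034,0]
  turn: [0,0,0,0,0,0,0,0]

```text
time: 38.3
tool_pos: [0.516, 0.3312, 0.204]
tool_rot: [-0.0, 0.651, 0.759, -0.0]
contact_force: [0.2, -0.7, -2.4]
gripper_width: 0.355
grasp_force: 59.5
```

```bash
python3 st.py
```

```text
t38.30 yaw 98.77 [0.516  0.3312 0.204 ] F [ 0.2  -0.67 -2.4 ] T [-0.024 -0.039  0.012] w 0.355 g 59.5 j6eff [ 0.145  0.009 -0.294]
tau_n(tool->knob) -0.024  with lever -0.525
```

Request:
play_rows:
  linear:
    - [0.003,-0.002,-0.03]
    - [0,0,-0.035]
    - [0,0,-0.035]
    - [0,0,-0.035]
    - [0,0,-0.03]
    - [0,0,-0.015]
    - [0,0,-0.008]
    - [0,0,-0.003]
  turn: [0,0,0,0,0,0,0,0]

```text
time: 39.3
tool_pos: [0.52, 0.3273, 0.014]
tool_rot: [0.0, 0.652, 0.759, 0.001]
contact_force: [0.1, 0.4, -1.2]
gripper_width: 0.354
grasp_force: 59.5
```

Request:
play_rows:
  linear:
    - [0,0,-0.0015]
    - [0,0,0]
  turn: [0,0]

```text
time: 39.55
tool_pos: [0.5201, 0.3274, 0.0129]
tool_rot: [0.0, 0.652, 0.759, 0.001]
contact_force: [0.6, -0.7, -1.3]
gripper_width: 0.355
grasp_force: 59.5
```

```bash
python3 st.py
```

```text
t39.55 yaw 98.68 [0.5201 0.3274 0.0129] F [ 0.6  -0.7  -1.28] T [-0.036  0.022  0.061] w 0.355 g 59.5 j6eff [ 0.001 -0.011 -0.   ]
tau_n(tool->knob) -0.069  with lever -0.192
```

Request:
play_rows:
  linear:
    - [0,0,-0.0015]
    - [0,0,-0.0015]
    - [0,0,-0.001]
    - [0,0,0]
  turn: [0,0,0,0]

```text
time: 40.05
tool_pos: [0.5193, 0.327, 0.0078]
tool_rot: [-0.0, 0.652, 0.759, -0.0]
contact_force: [0.1, 0.4, -0.8]
gripper_width: 0.35
grasp_force: 59.5
```

Request:
play_rows:
  linear:
    - [0,0,-0.001]
    - [0,0,-0.001]
    - [0,0,0]
  turn: [0,0,0]

```text
time: 40.42
tool_pos: [0.5195, 0.3271, 0.006]
tool_rot: [-0.0, 0.652, 0.759, -0.0]
contact_force: [0.0, -0.1, -0.8]
gripper_width: 0.357
grasp_force: 59.6
```

```bash
python3 st.py
```

```text
t40.42 yaw 98.68 [0.5195 0.3271 0.006 ] F [ 0.04 -0.05 -0.85] T [0.005 0.025 0.04 ] w 0.357 g 59.6 j6eff [ 0.001  0.005 -0.001]
tau_n(tool->knob) -0.031  with lever -0.219
```

Request:
play_rows:
  linear:
    - [0,0,-0.001]
    - [0,0,0]
  turn: [0,0]

```text
time: 40.67
tool_pos: [0.5196, 0.3271, 0.0059]
tool_rot: [-0.0, 0.652, 0.759, -0.0]
contact_force: [-2.5, -1.0, 4.4]
gripper_width: 0.358
grasp_force: 60.1
```

Request:
play_rows:
  linear:
    - [0,0,-0.001]
    - [0,0,0]
  turn: [0,0]

```text
time: 40.92
tool_pos: [0.5196, 0.3272, 0.0059]
tool_rot: [-0.0, 0.652, 0.759, -0.0]
contact_force: [-6.0, -3.0, 11.0]
gripper_width: 0.348
grasp_force: 60.7
```

Request:
play_rows:
  linear:
    - [0,0,0.0015]
    - [0,0,0]
  turn: [0,0]

```text
time: 41.18
tool_pos: [0.5198, 0.3273, 0.0059]
tool_rot: [0.0, 0.652, 0.759, 0.0]
contact_force: [-1.0, 0.2, 2.9]
gripper_width: 0.357
grasp_force: 59.8
```

Request:
play_rows:
  linear:
    - [0,0,0]
    - [0,0,0]
    - [0,0,0]
    - [0,0,0.01]
    - [0,0,0.03]
    - [0,0,0.05]
    - [0,0,0.05]
    - [0,0,0.05]
  turn: [0,0,0,0,0,0,0,0]
  hand: 0.055

```text
time: 42.18
tool_pos: [0.5194, 0.3271, 0.198]
tool_rot: [0.0, 0.652, 0.759, 0.0]
contact_force: [0.3, 0.2, -1.1]
gripper_width: 0.645
grasp_force: 0.0
```

Request:
play_rows:
  linear:
    - [-0.04,0,0.04]
    - [-0.04,0,0.03]
    - [0,0,0]
    - [0,0,0]
  turn: [0,0,0,0]

```text
time: 42.68
tool_pos: [0.4395, 0.327, 0.2655]
tool_rot: [0.0, 0.652, 0.759, 0.0]
contact_force: [-0.3, -0.8, 0.2]
gripper_width: 0.643
grasp_force: 0.0
```

```bash
python3 - <<'E'
from h import *
import runpy;runpy.run_path("st.py")
im=grab_frame("side");im2=grab_frame("top")
b=np.zeros((600,800,3),np.uint8);a=cv2.resize(im[130:420,180:420],None,fx=1.6,fy=1.6);c=cv2.resize(im2[120:320,80:320],None,fx=1.6,fy=1.6)
b[:a.shape[0],:a.shape[1]]=a;b[:c.shape[0],390:390+c.shape[1]]=c
cv2.imwrite("pics/end.png",b[:480,:,::-1])
E
```

```text
t42.67 yaw 98.68 [0.4395 0.327  0.2655] F [-0.27 -0.81  0.24] T [-0.02   0.024 -0.045] w 0.643 g 0.0 j6eff [0.017 0.013 0.001]
tau_n(tool->knob) 0.032  with lever -0.089
```

View pics/end.png

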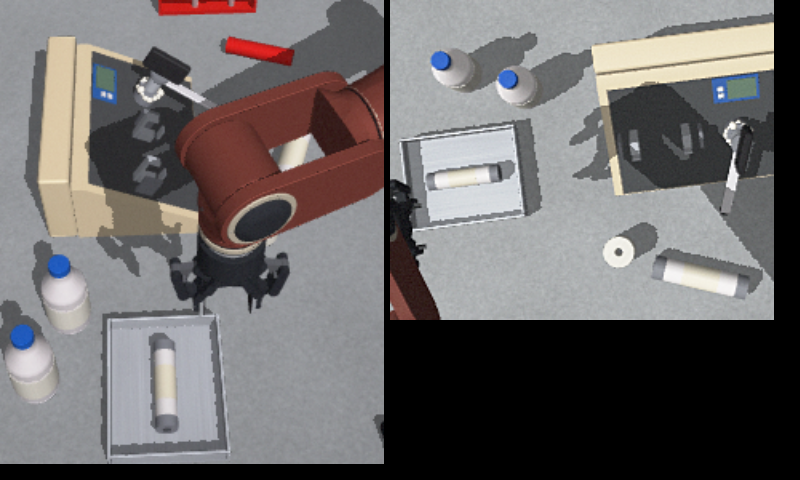

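The cartridge lies flat in the tray along its y axis, at (165,385) in the side view and (463,177) in the top view. The keeper arm is swung well clear, its tip near (725,205), the clips are empty, and the bystanders stand where they were.

```bash
python3 -c "from plant import *;print(job_done())"
```

```text
the job is handed in; nothing more can be done
None
```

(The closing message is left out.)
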